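# Dispense vial caps through the slide gate

## Task

Get the three vial caps out of the cap dispenser: push the catch tray along its guides under the chute until its two holes drop over the locating pins and it lies flat, and only then draw the slide gate out all the way to its end stop, so that all three caps fall into the tray. Leave the gate fully drawn and the tray on its pins, and do not disturb the three open vials.

Things in the scene. Friction and masses are not known exactly. Their poses are not given: they have to be found in the camera images.
- dispenser: Cap dispenser of plain metal, fixed to the worktop. Origin: on the worktop, below the middle of the round chute; x points from its front (pull side) to its back, y to its left, z up. Deck plate 164 mm (x), y -120 to +170 mm, top at z = 4 mm. Hopper plate: x -79 to 79, y -58 to 58 mm, top at z = 92 mm, on 12 mm posts at x = +-72, y = +-50 mm.
- hopper_mouth (a point): Centre of the hopper's open round mouth, 102 mm across, 165 mm above the worktop; throat 62 mm wide inside; the chute ends 46 mm above the worktop.
- pin_a (a point): Foot of the front fixed locating pin on the deck (z = 4 mm), at dispenser x = -35, y = -72 mm. Pin 14 mm thick, 8.5 mm tall, its upper half coned.
- pin_b (a point): Foot of the rear locating pin, the same, at dispenser x = +35, y = -72 mm.
- guides (a point): On the deck, midway between two low guide strips that run along the dispenser's y (y -92 to +162 mm, inner faces at x = +-58 mm, tops at z = 14 mm). They leave the tray 2 mm of play a side.
- end_stop (a point): Midway between the two end-stop collars on thin rods that run from the hopper plate to the front at dispenser y = +-36 mm, z = 80 mm, out to x = -203 mm. The gate's 88 mm wide crossbar, below the tab, slides on these rods until it meets the collars.
- gate_tab (a point): Centre of the slide gate's upright pull tab: 8 mm thick (dispenser x), 50 mm wide (y), top at z = 120 mm. Gate shut: at dispenser x = -125, y = 0, z = 105 mm; it moves along -x when drawn. It stands on the front end of the 66 mm wide flat gate plate, whose top is at z = 83 mm (crossbar at the tab's foot: 86 mm); 42 mm are free between tab and hopper plate.
- gate (a joint): How far the slide gate is drawn out, m: 0 shut, 0.065 at the end stop (it starts within 6 mm of shut). It slides along the dispenser's -x against about 2 N of friction and stays where it is left.
- catch_tray: Loose sheet-metal catch tray, 0.35 kg. Origin: on its underside, mid pan; axes about as the dispenser's. Pan 108 x 110 mm, rim 31 mm, inner floor 6 mm above the underside. Base plate 112 mm wide, 4 mm thick, runs to y = -90 mm, then a sloping nose to y = -111 mm. Starts on the deck in the guides, 65 to 100 mm towards +y. Seated: origin at dispenser x = 0, y = 0, z = 4 mm.
- tray_lug (a point): Push lug of the tray, centre: upright plate at the end of a 40 mm wide flat tongue, at tray x = 0, y = +120 mm; 44 mm wide (x), 6 mm thick (y), from the tray's underside to 34 mm above it. Pushed towards -y the tray's nose climbs the pins, the tray rides nose high and drops flat as the holes come over them; the pins then block further travel.
- tray_hole_a (a point): Front locating hole of the tray, 21 mm wide through the 4 mm base plate, at tray x = -35, y = -72 mm; point on the underside.
- tray_hole_b (a point): Rear locating hole of the tray, the same, at tray x = +35, y = -72 mm.
- cap_1_centre (a point): White vial snap cap, 37 mm across, 11 mm high, 10 g, loose in the chute on top of the gate (three in a stack); its centre.
- cap_1: The same cap; origin at the centre of its closed side.
- vial_1_centre (a point): Open amber vial with tablets, 36 mm across, about 83 mm tall, standing loose on the worktop; its centre, half-way up. Bystander.
- cap_2_centre (a point): White vial snap cap, 37 mm across, 11 mm high, 10 g, loose in the chute on top of the gate (three in a stack); its centre.
- cap_2: The same cap; origin at the centre of its closed side.
- vial_2_centre (a point): Open amber vial with tablets, 36 mm across, about 83 mm tall, standing loose on the worktop; its centre, half-way up. Bystander.
- cap_3_centre (a point): White vial snap cap, 37 mm across, 11 mm high, 10 g, loose in the chute on top of the gate (three in a stack); its centre.
- cap_3: The same cap; origin at the centre of its closed side.
- vial_3_centre (a point): Open amber vial with tablets, 36 mm across, about 83 mm tall, standing loose on the worktop; its centre, half-way up. Bystander.
Mind the look-alikes: they are no part of the job. What is shaped like the cap_3 but pink is not meant.

How it is judged (in metres and radians):
On the way, in this order (a step that is already met when the one before it is completed fails the run):
1. the tray lies flat with its holes over the pins, the gate still shut (x of catch_tray in the frame of dispenser between -0.006 and 0.006 m and y of catch_tray in the frame of dispenser between -0.006 and 0.006 m and z of catch_tray in the frame of dispenser below 0.0058 m and angle between catch_tray's own z axis and vertical below 0.02 rad and value of joint gate below 0.012 m), for 0.2 s.
2. the gate is drawn to its end stop (value of joint gate above 0.062 m), for 0.1 s.
At the end, for the whole second after the job is handed in: The tray lies flat on the deck (underside within 1.8 mm of it, tilt under 0.02 rad) within 6 mm of its seat on the pins, all three caps lie inside its pan, the gate is within 3 mm of its end stop (65 mm), tray and caps are at rest (x of catch_tray in the frame of dispenser between -0.006 and 0.006 m and y of catch_tray in the frame of dispenser between -0.006 and 0.006 m and z of catch_tray in the frame of dispenser below 0.0058 m and angle between catch_tray's own z axis and vertical below 0.02 rad and x of cap_1_centre in the frame of catch_tray between -0.053 and 0.053 m and y of cap_1_centre in the frame of catch_tray between -0.054 and 0.054 m and z of cap_1_centre in the frame of catch_tray between 0 and 0.045 m and x of cap_2_centre in the frame of catch_tray between -0.053 and 0.053 m and y of cap_2_centre in the frame of catch_tray between -0.054 and 0.054 m and z of cap_2_centre in the frame of catch_tray between 0 and 0.045 m and x of cap_3_centre in the frame of catch_tray between -0.053 and 0.053 m and y of cap_3_centre in the frame of catch_tray between -0.054 and 0.054 m and z of cap_3_centre in the frame of catch_tray between 0 and 0.045 m and linear speed of each of catch_tray, cap_1, cap_2, cap_3 below 0.02 m/s and value of joint gate above 0.062 m); the robot touches nothing.
It fails at once if the gate is drawn (over 20 mm) while the tray is not in its place under the chute (value of joint gate above 0.02 m and (y of catch_tray in the frame of dispenser above 0.012 m or y of catch_tray in the frame of dispenser below -0.012 m)).
It fails at once if a vial is moved by more than 20 mm or tipped (distance of any of vial_1_centre, vial_2_centre, vial_3_centre from where it was at the start of the episode above 0.02 m or angle between any of vial_1_centre, vial_2_centre, vial_3_centre's own z axis and vertical above 0.4 rad).
It also fails if it takes over 45 s, if anything falls off the work surface, if the arm or the gripper's body presses on something with over 40 N, if the wrist force passes 120 N, or if a joint passes its speed limit or range.

## Robot

A 6-joint arm with a two-finger parallel gripper is mounted at the origin on a cart in front of the work surface, level with it; the furniture and walls round the work are solid. World frame = base frame: x ahead of the robot, y to its left, z up, the work surface at z = 0. Lengths are in m, angles in degrees, forces in N, time in s.
With the tool pointing down it reaches from about 0.4 to 0.825 m from the base axis. Payload 7 kg.
Tool frame: the origin (TCP) lies midway between the tips of the shut fingers; the grasp point (between the pads) lies 19 mm behind it; z points along the fingers, x is the direction in which the jaws open and shut, and the axes are right-handed (so a half turn about z gives the same grasp; the last joint's range is limited). The gripper opens to 88 mm and grips with 3 to 60 N. Pads are 19 mm wide; open, the fingers measure 130 mm over their backs; the gripper's body (78 mm by 193 mm) begins 47 mm behind the grasp point.
Start: joints at [-53.91, 20.546, 0.682, 0, -70.136, -16.507], TCP at [0.226, -0.636, 0.191] pointing down, gripper open.
Joint ranges: [-176.03, 176.03], [-82.01, 121.73], [-58.28, 71.71], [-173.87, 95.51], [-174.79, -0.11], [-173.66, 173.66]. Speed limits (degrees/s): [136.94, 136.94, 172.46, 180, 180, 180].

## Interface

Orientations are given as [roll, pitch, yaw] about the fixed x, y, z axes, in that order (R = Rz(yaw) Ry(pitch) Rx(roll)).
In Python, from plant import ctrl, vision, nets gives the robot as it stands.
- The arm moves only by the shell command python3 -m jog 'ROWS'. ROWS is text: rows parted by semicolons, each of 7 numbers parted by spaces: the turn, a rotation vector about the tool's x, y, z in units of 0.1 rad (1.0 is 0.1 rad), then the shift along the tool's x, y, z in units of 4 cm (1.0 is 4 cm), then the opening, from -1 (shut) to 1 (fully open). In form: rx ry rz x y z jaw; .... A call has 1 to 8 rows; each row shifts and turns the commanded pose from where the row before left it, along the tool's axes as they then stand; what a row does not reach is not made up. A row lasts 1/8 s, in which the tool goes at most 62.5 mm and 10.7 degrees, less where a joint would pass 70% of its speed; a pose out of reach is approached as far as the arm can. A call with a number of a shift or a turn outside -1 to 1 is refused whole. A call with a gripper value outside its range is refused whole. The fingers move at their own pace and stop on an object; the grip force is fixed at half the most. Time passes only in rows, so rows that do not move let the fingers close. It gives the time, the measured TCP pose, the force and the opening at its end, in the units of the state.
- ctrl.get_obs(): the state, without advancing time (a new reading comes with each control period).
- vision.snapshot(name): name is "side" or "top"; returns (picture, depth): 400x640x3 uint8, red, green, blue; 400x640 float32, m along the optical axis (not along the pixel's ray), 0 where there is no reading.
- vision.camera_info(name): a dict with "camera_matrix" (3x3 intrinsics, pixels), "camera_from_world" (4x4, takes a point from world to camera coordinates). Camera axes: x right, y down, z forward; pixel columns grow to the right and rows downward; lengths in m; the calibration is good to about 2 mm. A picture is of the moment at which its call begins. camera_info takes no time and is no camera call.
- ctrl.close_job(): hands the job in, once; it reports no verdict.
Trained networks look in the newest picture that a camera, given by its name, has taken for a name from the list of things; names that differ only in an ending like _2 or _b are one class to them, and where a whole thing is asked for, a point or a joint stands for the part that bears it (a point fixed in the world has none). Each returns a list of dicts, best first, with "score" (0 to 1); they miss things now and then, are a little off and sometimes report something else, mostly with a low value. They report only what shows in the picture. A call takes as long as a camera call. They do not tell look-alikes from the thing itself.
- nets.boxes_of(target, camera): "location" ([x, y, z] in m, in world coordinates, good to about 4 mm: the middle of the surface that is visible of it).
The state is a dict: "clock": time; "joint_pos": joint angles; "qvel": joint speeds; "tau": joint torques, N m; "tool_pos": TCP position; "orientation": TCP orientation; "force": force on the tool from outside, world axes, zero at the start; "moment": the same for the moment, N m; "opening": finger opening in m.
Only numpy, scipy, OpenCV 4.12 (cv2) and the standard library are available. Lean on these libraries where they do the work, as an engineer would, in place of code of your own. Each camera call takes 0.05 s, during which the arm holds its last target.

## Working session

There is one attempt and no reset: what is moved stays moved. The work goes in short steps, Python scripts to look and compute and a shell command to move; the robot and the scene stay as the last step left them, time stands still between calls to the robot, and variables do not carry over. Pictures are saved under pics/ and viewed, and the job is handed in when it is done.

```bash
ls; mkdir -p pics
python3 - <<'E'
from plant import ctrl, vision, nets
import cv2, numpy as np
print(ctrl.get_obs())
for n in("side","top"):
    p,d=vision.snapshot(n); cv2.imwrite(f"pics/{n}0.png",p[:,:,::-1]); np.save(f"pics/{n}0.npy",d)
    i=vision.camera_info(n); print(n,np.round(i["camera_matrix"],1).tolist(),np.round(i["camera_from_world"],3).tolist())
    for t in("gate_tab","tray_lug","hopper_mouth","dispenser","catch_tray","pin_a","end_stop","vial_1_centre","guides"):
        try: print(n,t,[(round(r["score"],2),np.round(r["location"],3).tolist()) for r in nets.boxes_of(t,n)[:5]])
        except Exception as e: print(n,t,e)
print(ctrl.get_obs()["clock"])
E
```

```text
pics
{'clock': 0.0, 'joint_pos': array([-5.39098741e+01,  2.05895759e+01,  6.33328253e-01, -2.12359926e-02,
       -7.01365621e+01, -1.65081450e+01]), 'qvel': array([ 0.02400947, -0.05055317,  0.10874279, -0.00526223, -0.05391997,
        0.02030728]), 'tau': array([-1.64651410e-03, -5.82718956e+01,  2.93042958e+01,  6.99677020e+00,
        6.79421137e-03, -1.34868901e-04]), 'tool_pos': array([ 0.22602861, -0.635435  ,  0.18983684]), 'orientation': array([-1.79992766e+02, -9.46571306e-02,  1.09574743e+02]), 'force': array([-0.06879297,  0.35068796,  0.29245894]), 'moment': array([ 0.03202436, -0.02159725, -0.04067115]), 'opening': 0.08762237703162087}
side [[496.1, 0.0, 315.1], [0.0, 496.1, 199.0], [0.0, 0.0, 1.0]] [[0.99, -0.143, 0.008, -0.571], [-0.049, -0.39, -0.92, 0.1], [0.134, 0.91, -0.393, 1.07], [0.0, 0.0, 0.0, 1.0]]
side gate_tab [(0.88, [0.506, -0.162, 0.079])]
side tray_lug [(0.56, [0.599, -0.104, 0.008]), (0.52, [0.606, -0.168, 0.081])]
side hopper_mouth []
side dispenser [(0.66, [0.607, -0.166, 0.08]), (0.57, [0.6, -0.107, 0.009]), (0.42, [0.502, -0.16, 0.082])]
side cat
[... 348 characters left out ...]
57], [0.062, 0.001, -0.998, 1.145], [0.0, 0.0, 0.0, 1.0]]
top gate_tab [(0.89, [0.514, -0.148, 0.081]), (0.48, [0.603, -0.144, 0.083]), (0.22, [0.62, -0.131, 0.108])]
top tray_lug [(0.97, [0.601, -0.021, 0.007]), (0.41, [0.616, -0.147, 0.096])]
top hopper_mouth [(0.62, [0.592, -0.145, 0.086])]
top dispenser [(0.64, [0.594, -0.143, 0.084]), (0.26, [0.614, -0.152, 0.097])]
top catch_tray [(0.72, [0.6, -0.021, 0.007])]
top pin_a [(0.59, [0.598, -0.142, 0.087]), (0.46, [0.597, -0.021, 0.011])]
top end_stop [(0.64, [0.597, -0.147, 0.08]), (0.21, [0.595, -0.023, 0.012])]
top vial_1_centre [(0.73, [0.424, 0.129, 0.056]), (0.48, [0.593, -0.144, 0.085])]
top guides [(0.56, [0.596, -0.14, 0.084])]
1.0
```

View pics/top0.png

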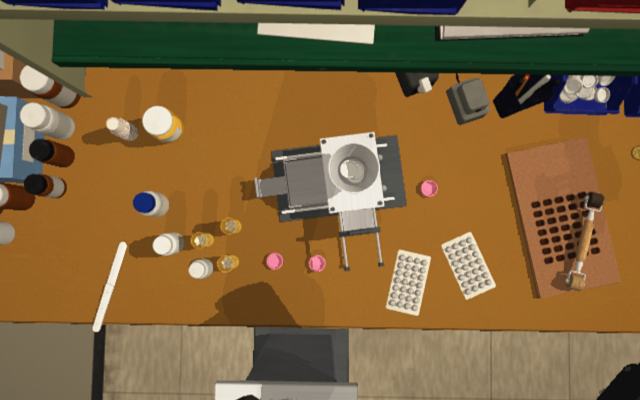

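View pics/side0.png

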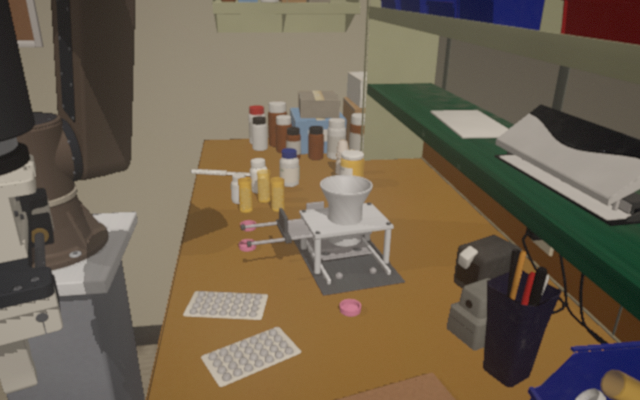

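```bash
cat > h.py <<'E'
import numpy as np
from plant import vision
def cloud(n,d):
    i=vision.camera_info(n);K=i["camera_matrix"];T=np.linalg.inv(i["camera_from_world"])
    v,u=np.mgrid[:400,:640]
    P=np.stack([(u-K[0][2])/K[0][0]*d,(v-K[1][2])/K[1][1]*d,d],-1)
    return P@T[:3,:3].T+T[:3,3]
def proj(n,P):
    i=vision.camera_info(n);K=np.array(i["camera_matrix"]);T=np.array(i["camera_from_world"])
    q=np.atleast_2d(P)@T[:3,:3].T+T[:3,3]; q=q@K.T; return q[:,:2]/q[:,2:]
def disp(pose,P):
    x,y,a=pose;c,s=np.cos(a),np.sin(a);P=np.atleast_2d(P)
    return np.c_[x+c*P[:,0]-s*P[:,1],y+s*P[:,0]+c*P[:,1],P[:,2]]
E
python3 - <<'E'
import numpy as np,cv2
from h import *
d=np.load("pics/top0.npy");W=cloud("top",d)
im=cv2.imread("pics/top0.png")
cv2.imwrite("pics/top0z.png",cv2.resize(im[120:285,235:425],None,fx=4,fy=3.6,interpolation=cv2.INTER_CUBIC)[:600])
v,u=np.mgrid[:400,:640]
def rect(lo,hi,box):
    m=(W[...,2]>lo)&(W[...,2]<hi)&(u>box[0])&(u<box[1])&(v>box[2])&(v<box[3])&(d>0)
    p=W[m];r=cv2.minAreaRect((p[:,:2]*1000).astype(np.float32));print(lo,hi,m.sum(),r,np.median(p[:,2]))
rect(.086,.1,(300,400,125,225))
rect(-.004,.009,(268,410,130,225)) 
rect(.0,.05,(230,290,170,210))
rect(.1,.13,(330,390,220,245))
# profile down column
for c in (352,362,365,370):
  print(c,[(r,*np.round(W[r,c],3)[[0,2]].tolist()) for r in range(206,272,2)])
print([(c,*np.round(W[187,c],3)[[1,2]].tolist()) for c in range(236,330,2)])
E
```

```text
0.086 0.1 2310 ((599.6788940429688, -139.89205932617188), (192.6803436279297, 116.27567291259766), 8.160867691040039) 0.0928335131616278
-0.004 0.009 6256 ((614.309814453125, -113.93519592285156), (213.92578125, 321.4569091796875), 1.0062042474746704) 0.0029912498993935888
0.0 0.05 1782 ((581.5444946289062, 64.384033203125), (87.14828491210938, 135.08892822265625), 1.0221409797668457) 0.004196121948086939
0.1 0.13 95 ((491.6895751953125, -154.9322509765625), (7.810726642608643, 48.59434127807617), 8.119134902954102) 0.12012321972034168
352 [(206, 0.544, 0.095), (208, 0.54, 0.093), (210, 0.536, 0.081), (212, 0.532, 0.082), (214, 0.528, 0.081), (216, 0.523, 0.086), (218, 0.519, 0.085), (220, 0.515, 0.085), (222, 0.511, 0.086), (224, 0.506, 0.083), (226, 0.502, 0.086), (228, 0.498, 0.083), (230, 0.494, 0.09), (232, 0.489, 0.121), (234, 0.485, 0.12), (236, 0.481, 0.002), (238, 0.476, 0.003), (240, 0.472, 0.007), (242, 0.467, 0.002), (244, 0.463, -0.0), (246, 0.458, 0.004), (248, 0.454, 0.001), (250, 0.449, 0.001), (252, 0.445, -0.003), (254, 0.44, 0.002), (256, 0.436, 0.003), (258, 0.431
[... 2509 characters left out ...]
 (264, 0.055, 0.012), (266, 0.051, 0.009), (268, 0.047, 0.01), (270, 0.042, 0.008), (272, 0.038, 0.008), (274, 0.034, 0.005), (276, 0.029, 0.009), (278, 0.024, 0.009), (280, 0.02, 0.008), (282, 0.015, 0.006), (284, 0.011, 0.007), (286, 0.006, 0.01), (288, 0.001, 0.021), (290, -0.003, 0.008), (292, -0.008, 0.01), (294, -0.012, 0.011), (296, -0.078, 1.177), (298, -0.021, 0.012), (300, -0.026, 0.01), (302, -0.03, 0.01), (304, -0.035, 0.01), (306, -0.039, 0.01), (308, -0.044, 0.008), (310, -0.048, 0.01), (312, -0.053, 0.007), (314, -0.057, 0.006), (316, -0.062, 0.009), (318, -0.066, 0.012), (320, -0.071, 0.01), (322, -0.075, 0.008), (324, -0.08, 0.008), (326, -0.084, 0.089), (328, -0.088, 0.09)]
```

View pics/top0z.png

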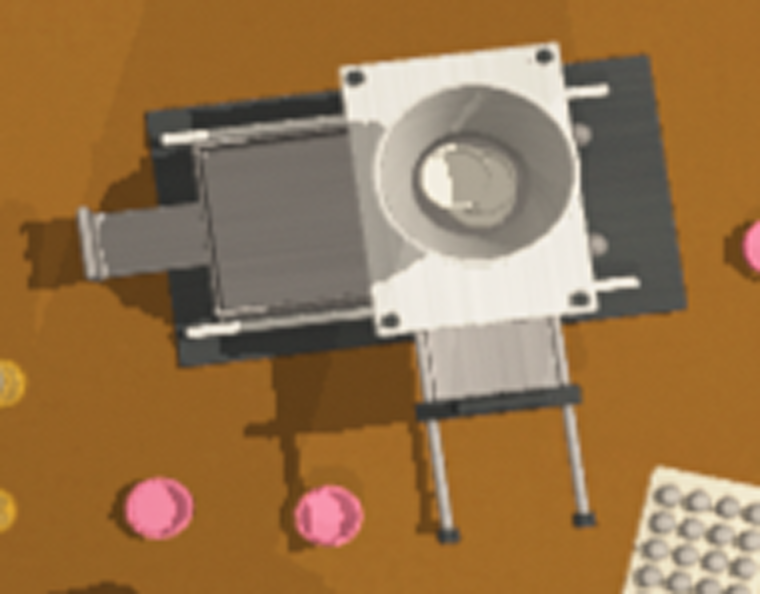

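Run:
```python
import numpy as np,cv2
from scipy.optimize import least_squares
from h import *
z=lambda x,y:(235+x/4,120+y/3.6)
px=np.array([z(340,68),z(557,43),z(596,307),z(378,336), z(147,113),z(649,56),z(686,307),z(180,366)])-.4
H=[(.079,.058,.092),(.079,-.058,.092),(-.079,-.058,.092),(-.079,.058,.092)]
D=[(.082,.17,.004),(.082,-.12,.004),(-.082,-.12,.004),(-.082,.17,.004)]
P=np.array(H+D)
r=least_squares(lambda q:(proj("top",disp(q,P))-px).ravel(),[.615,-.14,.14])
print(r.x,np.degrees(r.x[2]),r.fun.reshape(-1,2).round(1).tolist())
q=r.x;np.save("pose.npy",q)
d=np.load("pics/top0.npy");W=cloud("top",d).reshape(-1,3)
c,s=np.cos(q[2]),np.sin(q[2]);L=np.c_[(W[:,:2]-q[:2])@np.array([[c,-s],[s,c]]),W[:,2]]
m=(L[:,2]>.1)&(abs(L[:,1])<.04)&(L[:,0]<-.1)&(L[:,0]>-.2)
print("tab",L[m].mean(0),L[m].min(0),L[m].max(0))
m=(L[:,2]>.022)&(L[:,2]<.045)&(abs(L[:,0])<.04)&(L[:,1]>.16)&(L[:,1]<.26)
print("lug",m.sum(),L[m].mean(0),L[m].min(0),L[m].max(0),W[m].mean(0))
m=(L[:,2]>.028)&(L[:,2]<.045)&(abs(L[:,0])<.06)&(L[:,1]>.06)&(L[:,1]<.26)
for y in L[m]: pass
im=cv2.imread("pics/top0.png")
pts=np.array(H+D+[(-.125,.025,.12),(-.125,-.025,.12),(-.035,-.072,.0125),(.035,-.072,.0125),(-.203,.036,.08),(-.203,-.036,.08),(0,.036,.165)])
im=cv2.resize(im[100:300,180:430],None,fx=3.2,fy=3,interpolation=cv2.INTER_CUBIC)
for a,b in proj("top",disp(q,pts)): cv2.circle(im,(int((a+.5-180)*3.2),int((b+.5-100)*3)),2,(0,255,0),-1)
cv2.imwrite("pics/fit.png",im)
```

```text
[ 0.6158002  -0.13719215  0.14502744] 8.309460296808183 [[-0.1, -0.1], [0.0, -0.0], [0.3, 0.7], [-0.1, -0.3], [-0.6, -0.6], [-0.1, -0.8], [0.5, 0.6], [-0.0, 0.5]]
tab [-0.12538099  0.00050535  0.11988417] [-0.12932854 -0.02391828  0.1034257 ] [-0.12141897  0.02468281  0.12515986]
lug 68 [-3.78959814e-05  2.07863945e-01  3.66735252e-02] [-0.0209607   0.20522322  0.02244084] [0.0216704  0.21177899 0.04331637] [0.58572229 0.06848415 0.03667353]
```

View pics/fit.png

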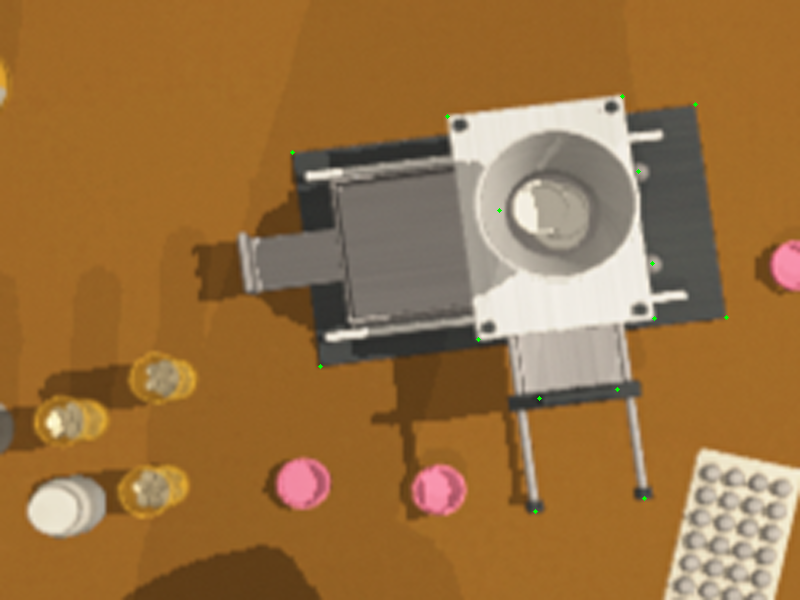

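Run:
```python
import numpy as np,cv2
from h import *
q=np.load("pose.npy")
d=np.load("pics/top0.npy");W=cloud("top",d)
c,s=np.cos(q[2]),np.sin(q[2]);A=np.array([[c,-s],[s,c]])
for n,(u,v) in dict(v1=(230,226),v2=(201,240),v3=(228,263),white1=(167,244),white2=(201,269),blue=(150,203)).items():
    w=W[v-8:v+9,u-10:u+11].reshape(-1,3);w=w[(w[:,2]>.06)&(w[:,2]<.13)]
    print(n,len(w),w.mean(0).round(3),w[:,2].max().round(3),"disp",((w.mean(0)[:2]-q[:2])@A).round(3))
print("lug push start",disp(q,[0,.245,.2]),"end",disp(q,[0,.1325,0]),"tab",disp(q,[-.125,0,0]),disp(q,[-.19,0,0]))
```

```text
v1 103 [0.499 0.121 0.074] 0.087 disp [-0.078  0.273]
v2 176 [0.468 0.183 0.071] 0.086 disp [-0.1    0.338]
v3 115 [0.42  0.126 0.076] 0.088 disp [-0.156  0.288]
white1 321 [0.458 0.251 0.082] 0.094 disp [-0.1    0.407]
white2 203 [0.406 0.184 0.074] 0.081 disp [-0.161  0.349]
blue 348 [0.543 0.285 0.091] 0.108 disp [-0.011  0.428]
lug push start [[0.5803929  0.10523583 0.2       ]] end [[ 0.59665136 -0.00608314  0.        ]] tab [[ 0.49211246 -0.15525709  0.        ]] [[ 0.42779483 -0.16465087  0.        ]]
```

```bash
python3 -m jog '0 0 -1 0 0 -1 -1;0 0 -1 0 0 -1 -1;0 0 -1 0 0 0 -1;0 0 -1 0 0 0 -1;0 0 -1 0 0 0 -1;0 0 -1 0 0 0 -1;0 0 -1 0 0 0 -1'
```

```text
clock: 1.88
tool_pos: [0.2262, -0.6359, 0.2708]
orientation: [180.0, 0.0, 149.9]
force: [0.5, 0.7, -0.4]
opening: 0.0231
```

```bash
python3 -m jog '0 0 -1 0 0 0 -1;0 0 -1 0 0 0 -1;0 0 -1 0 0 0 -1;0 0 -1 0 0 0 -1;0 0 -1 0 0 0 -1;0 0 -1 0 0 0 -1;0 0 -0.7 0 0 0 -1;0 0 0 0 0 0 -1'
cat > go.py <<'E'
import sys,numpy as np
from plant import ctrl
from h import disp
from scipy.spatial.transform import Rotation as R
q=np.load("pose.npy");o=ctrl.get_obs();t=[float(a) for a in sys.argv[1:5]] # disp x y z, yaw rel deg
g=disp(q,t[:3])[0];M=R.from_euler("xyz",o["orientation"],degrees=True)
G=R.from_euler("xyz",[180,0,np.degrees(q[2])+t[3]],degrees=True)
c,s=np.cos(q[2]),np.sin(q[2]);p=o["tool_pos"]
print("disp pos mm",((p[:2]-q[:2])@np.array([[c,-s],[s,c]])*1000).round(1),p[2].round(4),"shift u",(M.inv().apply(g-p)/.04).round(3),"turn u",((M.inv()*G).as_rotvec()/.1).round(2),"j",o["joint_pos"].round(0),"F",o["force"].round(1),"clk",o["clock"],o["opening"])
E
python3 go.py 0 .245 .27 180
```

```text
clock: 2.88
tool_pos: [0.2262, -0.6359, 0.2707]
orientation: [180.0, -0.0, -172.0]
force: [0.3, -1.1, -0.9]
opening: 0.0005
disp pos mm [-457.6 -437.2] 0.2707 shift u [-11.362  17.107   0.019] turn u [ 0.   -0.   -0.05] j [-54.  19.   8.   0. -79.  62.] F [ 0.3 -1.1 -0.9] clk 2.875 0.000538343341388159
```

```bash
python3 -m jog '0 0 0 -0.63 0.95 0 -1;0 0 0 -0.63 0.95 0 -1;0 0 0 -0.63 0.95 0 -1;0 0 0 -0.63 0.95 0 -1;0 0 0 -0.63 0.95 0 -1;0 0 0 -0.63 0.95 0 -1;0 0 0 -0.63 0.95 0 -1;0 0 0 -0.63 0.95 0 -1'; python3 -m jog '0 0 0 -0.63 0.95 0 -1;0 0 0 -0.63 0.95 0 -1;0 0 0 -0.63 0.95 0 -1;0 0 0 -0.63 0.95 0 -1;0 0 0 -0.63 0.95 0 -1;0 0 0 -0.63 0.95 0 -1;0 0 0 -0.63 0.95 0 -1;0 0 0 -0.63 0.95 0 -1';python3 -m jog '0 0 0 -0.63 0.95 0 -1;0 0 0 -0.63 0.95 0 -1;0 0 0 0 0 0 -1;0 0 0 0 0 0 -1'; python3 go.py 0 .23 .1 180
```

```text
clock: 3.88
tool_pos: [0.3835, -0.3053, 0.271]
orientation: [-180.0, 0.0, -172.0]
force: [0.7, -0.7, 0.0]
opening: 0.0005
clock: 4.88
tool_pos: [0.5404, 0.0242, 0.2711]
orientation: [180.0, 0.0, -172.0]
force: [0.8, -1.2, 0.4]
opening: 0.0003
clock: 5.38
tool_pos: [0.579, 0.105, 0.2706]
orientation: [-180.0, -0.0, -172.0]
force: [-0.0, -0.2, -0.3]
opening: 0.0008
disp pos mm [ -1.4 245. ] 0.2706 shift u [-0.038 -0.373  4.264] turn u [-0.   -0.01 -0.05] j [ 29.  10.  -3.   0. -77. -21.] F [-0.  -0.2 -0.3] clk 5.375 0.0007875943772238498
```

```bash
python3 -m jog '0 0 -0.05 -0.04 -0.37 1 -1;0 0 0 0 0 1 -1;0 0 0 0 0 1 -1;0 0 0 0 0 1 -1;0 0 0 0 0 0.25 -1;0 0 0 0 0 0 -1;0 0 0 0 0 0 -1'; python3 go.py 0 .23 .027 180
python3 - <<'E'
from plant import vision
import cv2,numpy as np
for n in("side","top"):
    p,d=vision.snapshot(n);cv2.imwrite(f"pics/{n}1.png",p[:,:,::-1])
    c=p[100:300,180:430] if n=="top" else p[100:300,180:430]
    cv2.imwrite(f"pics/{n}1z.png",cv2.resize(c[:,:,::-1],None,fx=3,fy=3))
E
```

```text
clock: 6.25
tool_pos: [0.5841, 0.0908, 0.1028]
orientation: [180.0, 0.2, -171.6]
force: [0.6, -0.2, 0.1]
opening: 0.0005
disp pos mm [  1.5 230.2] 0.1028 shift u [ 0.044 -0.006  1.894] turn u [0.01 0.03 0.01] j [ 28.  17. -17.   0. -56. -19.] F [ 0.6 -0.2  0.1] clk 6.25 0.0005005338245009024
```

View pics/side1z.png

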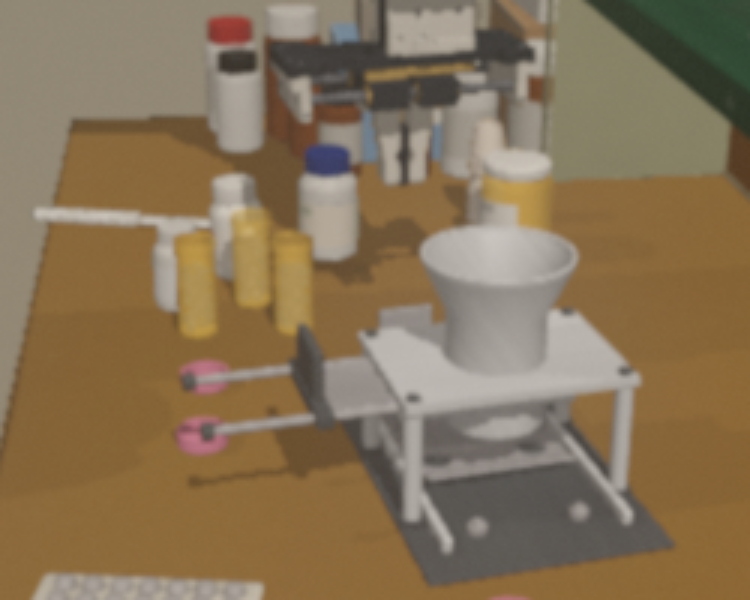

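View pics/top1z.png

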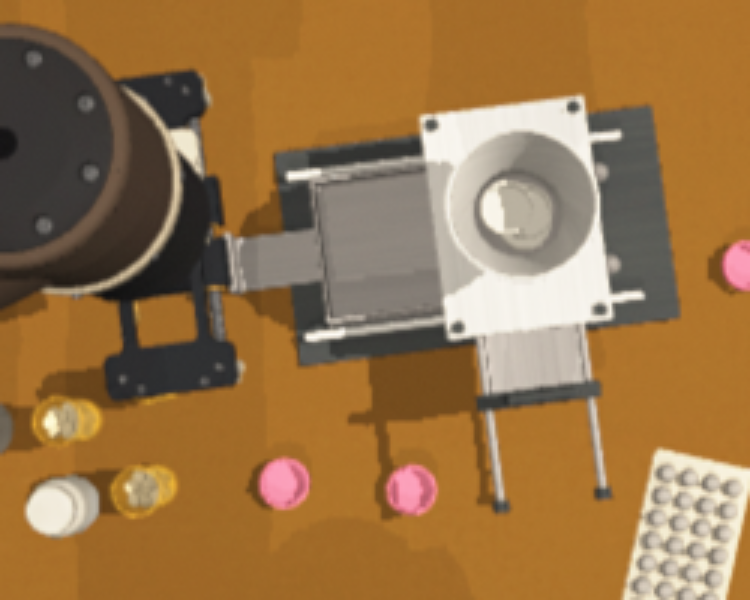

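```bash
python3 -m jog '0 0 0 0.04 0 0.8 -1;0 0 0 0 0 0.8 -1;0 0 0 0 0 0.25 -1;0 0 0 0 0 0 -1;0 0 0 0 0 0 -1'; python3 go.py 0 .216 .027 180
```

```text
clock: 6.98
tool_pos: [0.5823, 0.0908, 0.0282]
orientation: [180.0, 0.1, -171.6]
force: [-0.4, -0.1, 0.3]
opening: 0.0005
disp pos mm [-2.000e-01  2.304e+02] 0.0282 shift u [-0.004 -0.361  0.03 ] turn u [0.   0.02 0.01] j [ 28.  21. -22.   0. -47. -20.] F [-0.4 -0.1  0.3] clk 6.975 0.00045794046984244966
```

```bash
python3 -m jog '0 0 0 0 -0.25 0 -1;0 0 0 0 -0.25 0 -1;0 0 0 0 -0.25 0 -1;0 0 0 0 -0.25 0 -1;0 0 0 0 -0.15 0 -1;0 0 0 0 0 0 -1'; python3 go.py 0 .1325 .02 180
python3 - <<'E'
from plant import vision
import cv2
for n in("side","top"):
    p,d=vision.snapshot(n)
    cv2.imwrite(f"pics/{n}2z.png",cv2.resize(p[100:300,180:430,::-1],None,fx=3,fy=3))
E
```

```text
clock: 7.72
tool_pos: [0.588, 0.0443, 0.0267]
orientation: [-180.0, -0.0, -171.7]
force: [0.4, 0.3, 0.2]
opening: 0.0001
disp pos mm [ -1.3 183.6] 0.0267 shift u [-0.033 -1.277  0.167] turn u [-0. -0.  0.] j [ 23.  21. -22.  -0. -47. -15.] F [0.4 0.3 0.2] clk 7.725 7.398790374186945e-05
```

View pics/side2z.png

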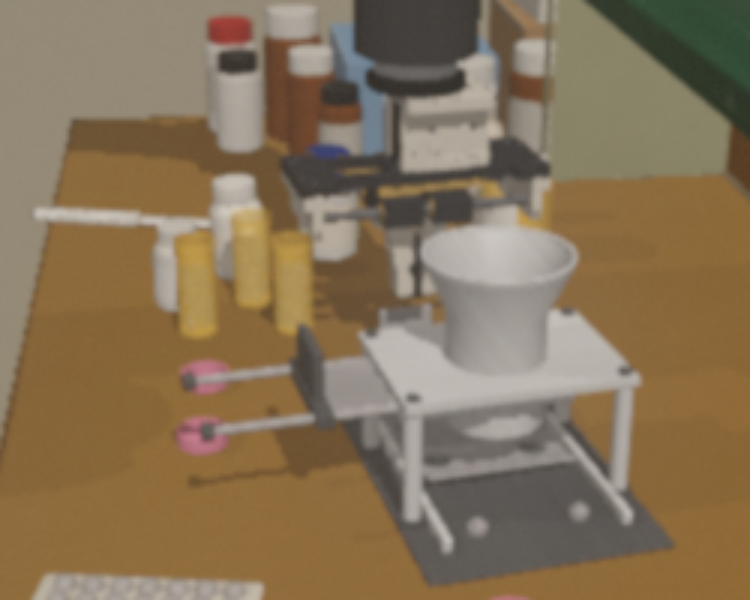

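View pics/top2z.png

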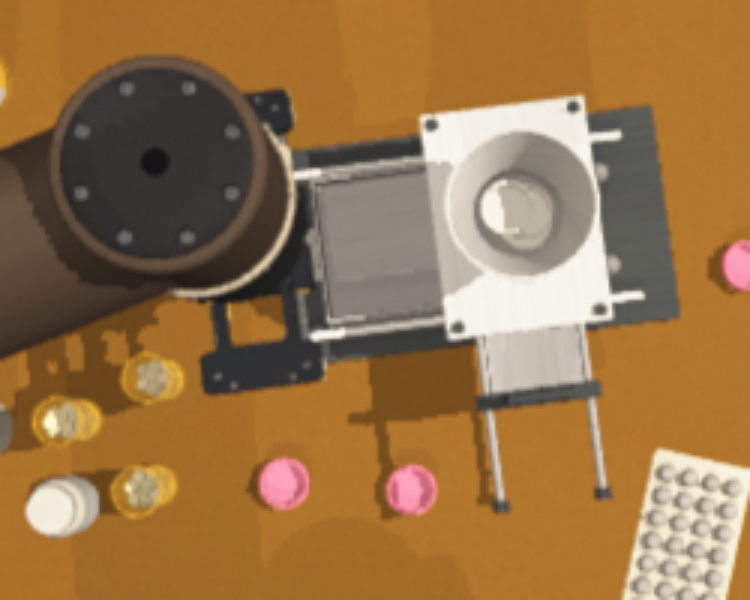

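Run:
```python
from h import *
from plant import vision,ctrl
import cv2
q=np.load("pose.npy")
f=lambda P:(proj("side",P)-[180,100])*3
print("tcp",f([.588,.0443,.0267]),"lug top orig",f(disp(q,[[0,.208,.038],[-.022,.208,.038],[.022,.208,.038]])),"lug at .171",f(disp(q,[0,.171,.038])))
p,d=vision.snapshot("side");np.save("pics/s3.npy",d);W=cloud("side",d)
c,s=np.cos(q[2]),np.sin(q[2])
for u,v in((315,205),(315,202),(310,206),(322,204),(315,197),(315,194),(312,190)):
    w=W[v,u];print(u,v,w.round(3),((w[:2]-q[:2])@np.array([[c,-s],[s,c]])).round(3))
cv2.imwrite("pics/side3z.png",cv2.resize(p[150:270,240:400,::-1],None,fx=5,fy=5))
```

```text
tcp [[411.49025618 334.26227855]] lug top orig [[404.40330428 309.12465108]
 [378.01707985 312.07284502]
 [430.53422301 306.20498305]] lug at .171 [[417.83260627 327.38568343]]
315 205 [0.586 0.069 0.033] [0.001 0.208]
315 202 [ 0.427 -1.016  0.517] [-0.314 -0.842]
310 206 [0.574 0.066 0.032] [-0.012  0.208]
322 204 [0.604 0.072 0.033] [0.018 0.209]
315 197 [0.581 0.034 0.069] [-0.01   0.174]
315 194 [0.581 0.031 0.077] [-0.01   0.172]
312 190 [0.574 0.032 0.087] [-0.017  0.173]
```

View pics/side3z.png

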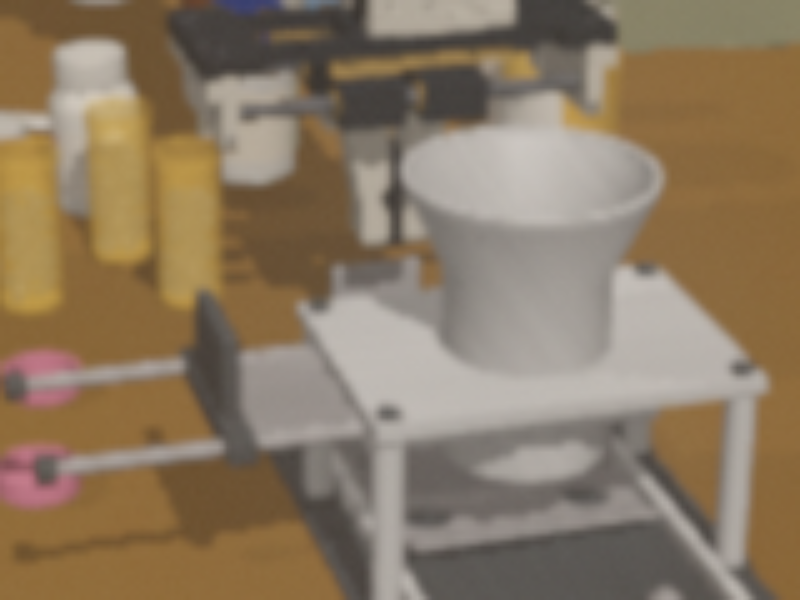

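Run:
```python
from h import *
q=np.load("pose.npy")
d=np.load("pics/s3.npy");W=cloud("side",d);c,s=np.cos(q[2]),np.sin(q[2])
for u in (313,315,317,322,324):
  for v in range(176,204,3):
    w=W[v,u];l=(w[:2]-q[:2])@np.array([[c,-s],[s,c]]);print(u,v,l.round(3),w[2].round(3),end=" | ")
  print()
```

```text
313 176 [-0.016  0.172] 0.122 | 313 179 [-0.016  0.17 ] 0.116 | 313 182 [-0.016  0.171] 0.108 | 313 185 [-0.016  0.17 ] 0.101 | 313 188 [-0.015  0.172] 0.093 | 313 191 [-0.015  0.172] 0.085 | 313 194 [-0.014  0.175] 0.076 | 313 197 [-0.014  0.176] 0.069 | 313 200 [0.026 0.31 ] 0.001 | 313 203 [-0.006  0.204] 0.04 | 
315 176 [-0.01   0.174] 0.121 | 315 179 [-0.01   0.173] 0.114 | 315 182 [-0.011  0.171] 0.107 | 315 185 [-0.01   0.173] 0.099 | 315 188 [-0.011  0.169] 0.093 | 315 191 [-0.011  0.172] 0.085 | 315 194 [-0.01   0.172] 0.077 | 315 197 [-0.01   0.174] 0.069 | 315 200 [0.032 0.314] -0.001 | 315 203 [0.    0.207] 0.038 | 
317 176 [-0.007  0.17 ] 0.122 | 317 179 [-0.006  0.172] 0.114 | 317 182 [-0.006  0.173] 0.106 | 317 185 [-0.005  0.174] 0.098 | 317 188 [-0.004  0.177] 0.09 | 317 191 [-0.003  0.181] 0.08 | 317 194 [-0.005  0.174] 0.076 | 317 197 [-0.005  0.175] 0.068 | 317 200 [0.036 0.31 ] -0.0 | 317 203 [0.005 0.206] 0.038 | 
322 176 [0.006 0.171] 0.12 | 322 179 [0.005 0.168] 0.114 | 322 182 [-0.041  0.023] 0.166 | 322 185 [-0.042  0.018] 0.161 | 322 188 [-0.049 -0.002] 0.163 | 322 191 [0.007 0.175] 0.081 | 322 194 [0.006 0.171] 0.076 | 322 197 [0.006 0.17 ] 0.069 | 322 200 [0.049 0.304] 0.001 | 322 203 [0.018 0.208] 0.036 | 
324 176 [0.01 0.17] 0.12 | 324 179 [-0.031  0.042] 0.164 | 324 182 [-0.034  0.031] 0.162 | 324 185 [-0.035  0.029] 0.156 | 324 188 [-0.046 -0.005] 0.164 | 324 191 [-0.047 -0.008] 0.159 | 324 194 [-0.044 -0.001] 0.15 | 324 197 [0.012 0.175] 0.066 | 324 200 [0.053 0.302] 0.001 | 324 203 [0.048 0.284] 0.0 |
```

```bash
python3 -m jog '0 0 0 0 0.4 0 -1;0 0 0 -0.03 0.4 0 -1;0 0 0 0 0.38 0 -1;0 0 0 0 0 0 -1;0 0 0 0 0 0 -1'; python3 go.py 0 .231 .027 180
cat > look.py <<'E'
from h import *
import sys,cv2
q=np.load("pose.npy")
n=sys.argv[1];t=sys.argv[2];b=[int(a) for a in sys.argv[3:7]]
p,d=vision.snapshot(n);np.save(f"pics/{t}.npy",d);cv2.imwrite(f"pics/{t}f.png",p[:,:,::-1])
f=min(800/(b[1]-b[0]),600/(b[3]-b[2]));cv2.imwrite(f"pics/{t}.png",cv2.resize(p[b[2]:b[3],b[0]:b[1],::-1],None,fx=f,fy=f,interpolation=cv2.INTER_CUBIC)[:600,:800])
W=cloud(n,d).reshape(-1,3);c,s=np.cos(q[2]),np.sin(q[2]);L=np.c_[(W[:,:2]-q[:2])@np.array([[c,-s],[s,c]]),W[:,2]][(d>0).ravel()]
np.save(f"pics/{t}L.npy",L)
E
python3 look.py side s4 250 390 130 235
python3 - <<'E'
import numpy as np
L=np.load("pics/s4L.npy")
m=(abs(L[:,0]+.0)<.03)&(L[:,1]>.212)&(L[:,1]<.245)&(L[:,2]>.01)
z=np.sort(L[m][:,2]);print(m.sum(),z[:20].round(3),z[-5:])
E
```

```text
clock: 8.5
tool_pos: [0.5822, 0.0921, 0.0267]
orientation: [-180.0, -0.0, -171.6]
force: [0.9, -0.2, 1.0]
opening: 0.0004
disp pos mm [-2.000e-01  2.318e+02] 0.0267 shift u [-0.004 -0.019 -0.006] turn u [-0.   -0.    0.02] j [ 28.  21. -22.   0. -47. -20.] F [ 0.9 -0.2  1. ] clk 8.5 0.0003558218583197751
519 [0.036 0.037 0.063 0.064 0.064 0.064 0.065 0.065 0.065 0.065 0.066 0.066
 0.066 0.066 0.067 0.067 0.067 0.067 0.067 0.067] [0.24852097 0.2488649  0.24899158 0.24949839 0.24968492]
```

View pics/s4.png

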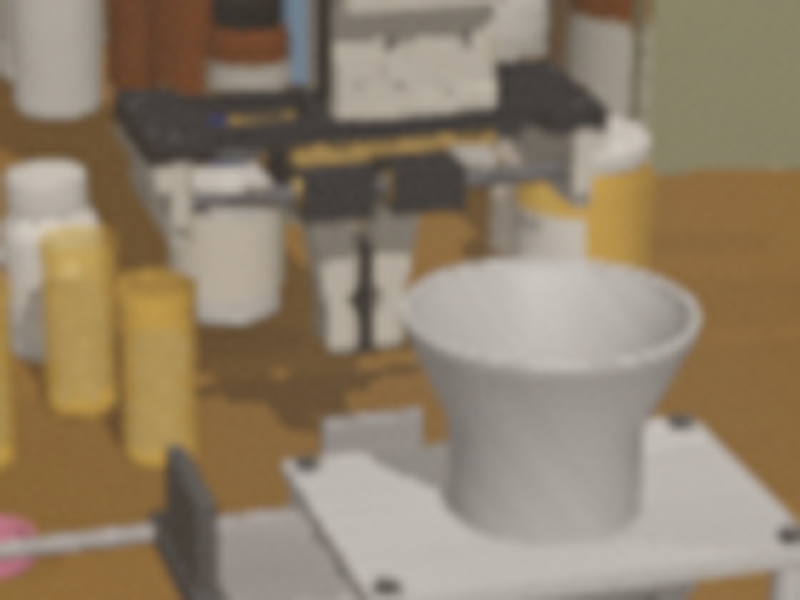

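The shut finger tips stand about 37 mm higher in the picture (z ≈ 0.064) than the reported TCP z of 0.027. They passed over the lug without touching it. I'm back outside the lug now and will go by the camera height: 0.9 units (36 mm) further down.

```bash
python3 -m jog '0 0 0 0 0 0.3 -1;0 0 0 0 0 0.3 -1;0 0 0 0 0 0.3 -1;0 0 0 0 0 0 -1;0 0 0 0 0 0 -1'; python3 go.py 0 .1325 -.01 180; python3 look.py side s5 250 390 130 235
python3 - <<'E'
import numpy as np
L=np.load("pics/s5L.npy")
m=(abs(L[:,0]+.0)<.03)&(L[:,1]>.213)&(L[:,1]<.245)&(L[:,2]>.01)
z=np.sort(L[m][:,2]);print(m.sum(),z[:20].round(3),z[-5:])
E
```

```text
clock: 9.18
tool_pos: [0.5824, 0.0917, -0.0093]
orientation: [-180.0, -0.0, -171.6]
force: [-0.0, 0.3, 0.2]
opening: 0.0003
disp pos mm [1.000e-01 2.313e+02] -0.0093 shift u [ 0.004 -2.47   0.018] turn u [-0.   -0.    0.01] j [ 28.  24. -24.   0. -42. -20.] F [-0.   0.3  0.2] clk 9.175 0.00029967845087546603
442 [0.031 0.032 0.033 0.034 0.034 0.034 0.035 0.035 0.035 0.035 0.035 0.036
 0.036 0.037 0.037 0.037 0.037 0.037 0.037 0.037] [0.46885926 0.46894784 0.46900063 0.46900339 0.46903585]
```

View pics/s5.png

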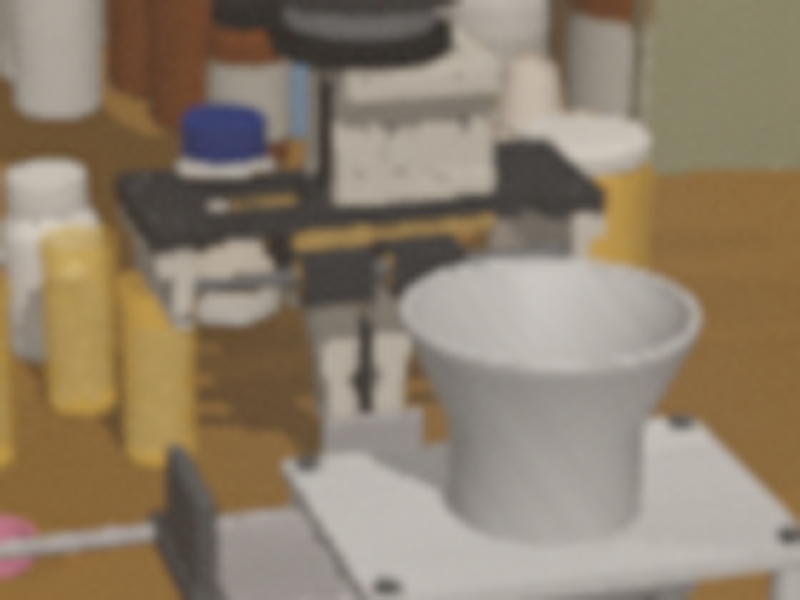

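```bash
python3 -m jog '0 0 0 0 -0.2 0 -1;0 0 0 0 -0.2 0 -1;0 0 0 0 -0.2 0 -1;0 0 0 0 -0.2 0 -1;0 0 0 0 -0.2 0 -1;0 0 0 0 0 0 -1'; python3 go.py 0 .1325 -.02 180; python3 look.py top t6 230 430 100 250
```

```text
clock: 9.98
tool_pos: [0.5877, 0.0511, -0.0095]
orientation: [-180.0, -0.1, -171.7]
force: [-0.9, -0.5, -0.1]
opening: 0.0005
disp pos mm [ -0.6 190.4] -0.0095 shift u [-0.015 -1.447  0.263] turn u [-0.   -0.01 -0.  ] j [ 24.  24. -24.   0. -42. -16.] F [-0.9 -0.5 -0.1] clk 9.975 0.0004657998581436106
```

View pics/t6.png

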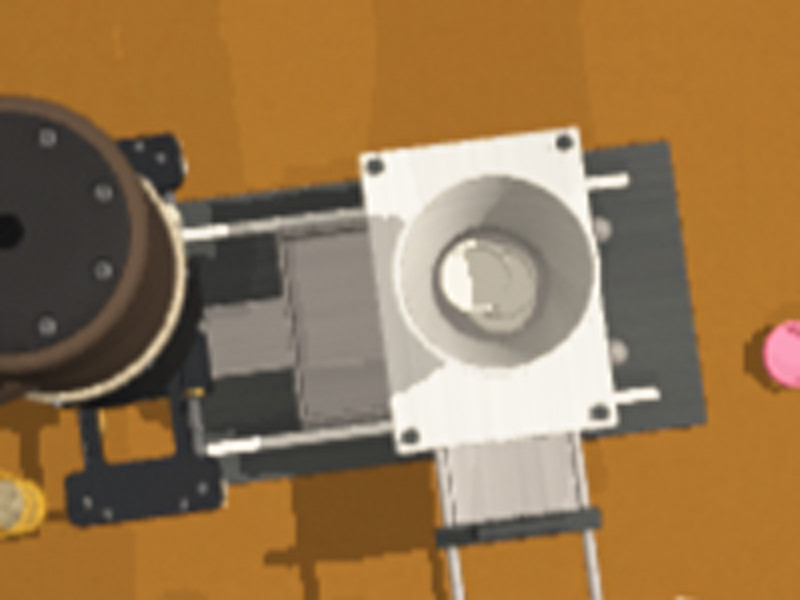

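```bash
python3 -m jog '0 0 0 0 0.1 0 -1;0 0 0 0 0 0.25 -1;0 0 0 0 -0.2 0 -1;0 0 0 0 -0.2 0 -1;0 0 0 0 -0.15 0 -1;0 0 0 0 -0.15 0 -1;0 0 0 0 -0.15 0 -1;0 0 0 0 0 0 -1'; python3 go.py 0 .1325 -.02 180;python3 look.py side s7 270 400 160 260; python3 look.py top t7 230 430 100 250
```

```text
clock: 11.02
tool_pos: [0.5926, 0.0218, -0.0191]
orientation: [-180.0, 0.0, -171.7]
force: [0.2, -0.5, -0.8]
opening: 0.0003
disp pos mm [  0.  160.7] -0.0191 shift u [ 0.    -0.704  0.023] turn u [-0.    0.    0.01] j [ 21.  25. -24.   0. -41. -13.] F [ 0.2 -0.5 -0.8] clk 11.025 0.00027018829901879934
```

View pics/s7.png

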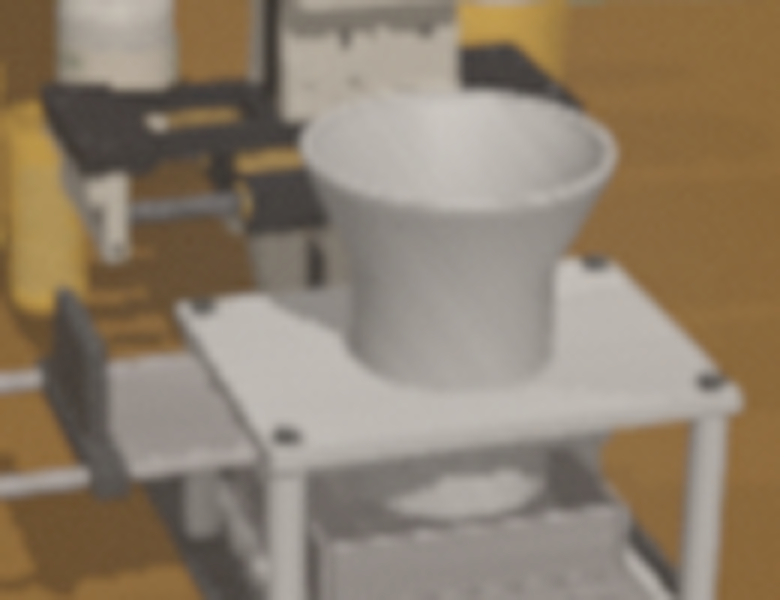

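View pics/t7.png

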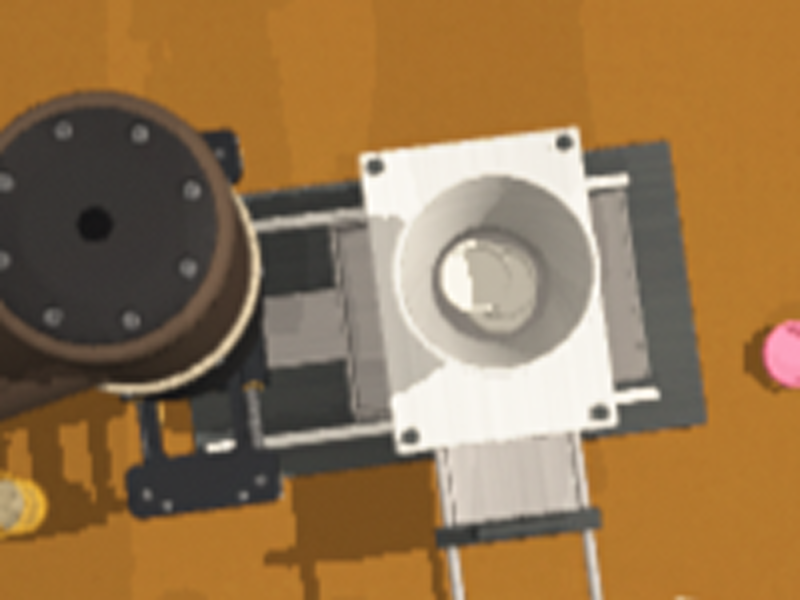

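```bash
python3 -m jog '0 0 0 0 -0.15 0 -1;0 0 0 0 -0.15 0 -1;0 0 0 0 -0.15 0 -1;0 0 0 0 -0.1 0 -1;0 0 0 0 -0.07 0 -1;0 0 0 0 0 0 -1;0 0 0 0 0 0 -1'; python3 go.py 0 .1325 -.02 180;python3 look.py side s8 270 400 160 260; python3 look.py top t8 230 430 100 250
```

```text
clock: 12.0
tool_pos: [0.596, -0.0022, -0.0193]
orientation: [-180.0, -0.0, -171.6]
force: [-0.8, -0.1, 0.4]
opening: 0.0004
disp pos mm [-1.000e-01  1.365e+02] -0.0193 shift u [-0.002 -0.099  0.018] turn u [-0.   -0.    0.01] j [ 19.  25. -23.   0. -41. -10.] F [-0.8 -0.1  0.4] clk 12.0 0.00044274088364128287
```

View pics/s8.png

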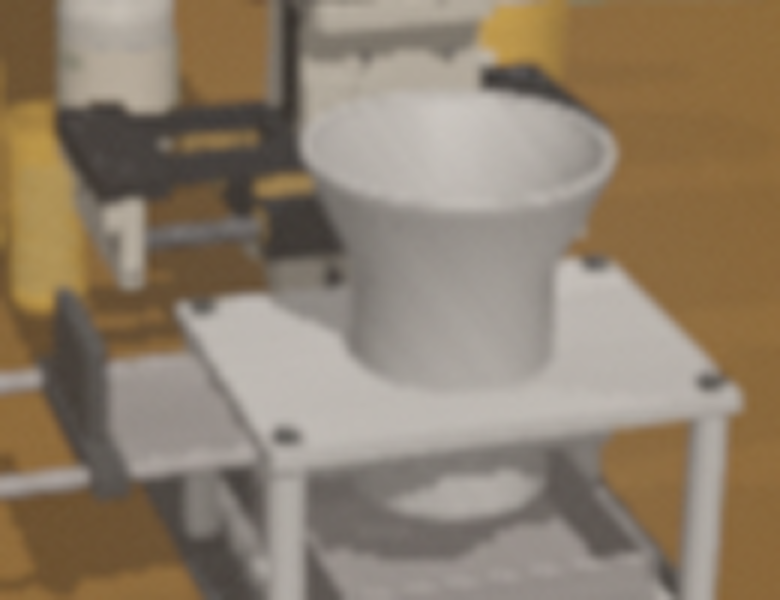

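View pics/t8.png

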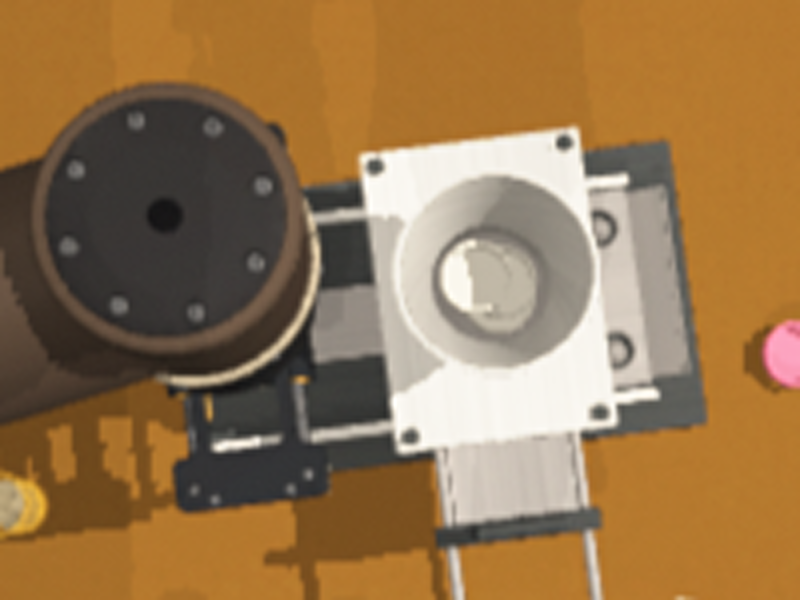

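Run:
```python
import numpy as np,cv2
L=np.load("pics/t8L.npy")
for y0 in(-.088,-.080,-.072,-.064):
    m=(abs(L[:,0])<.022)&(abs(L[:,1]-y0)<.004)&(L[:,2]<.06);print(y0,m.sum(),np.median(L[m][:,2]).round(4))
S=np.load("pics/s8L.npy")
for y0 in(-.08,-.07,-.06,-.04,-.03,-.01):
    m=(abs(S[:,0])<.03)&(abs(S[:,1]-y0)<.004)&(S[:,2]<.035);print("side",y0,m.sum(),np.median(S[m][:,2]).round(4))
for y0 in(.065,.07,.08,.09,.1):
    m=(abs(L[:,0])<.018)&(abs(L[:,1]-y0)<.004)&(L[:,2]<.06);print("tongue",y0,m.sum(),np.median(L[m][:,2]).round(4))
# seat pixel check
from h import *
q=np.load("pose.npy")
im=cv2.imread("pics/t8f.png");z=10
im=cv2.resize(im[135:205,360:420],None,fx=8,fy=8,interpolation=cv2.INTER_CUBIC)
for x in(-.035,.035):
    t=np.linspace(0,6.28,24)
    for r,zz,col in((.007,.0125,(0,255,0)),(.0105,.008,(0,0,255))):
        for a,b in proj("top",disp(q,np.c_[x+r*np.cos(t),-.072+r*np.sin(t),0*t+zz])): cv2.circle(im,(int((a+.5-360)*8),int((b+.5-135)*8)),1,col,-1)
cv2.imwrite("pics/pins8.png",im)
```

```text
-0.088 70 0.0089
-0.08 67 0.0087
-0.072 56 0.0095
-0.064 0 nan
side -0.08 68 0.008
side -0.07 67 0.0078
side -0.06 96 0.0088
side -0.04 0 nan
side -0.03 0 nan
side -0.01 32 0.0106
tongue 0.065 54 0.0091
tongue 0.07 54 0.0089
tongue 0.08 56 0.0087
tongue 0.09 51 0.0086
tongue 0.1 1 0.0089
  return _methods._mean(a, axis=axis, dtype=dtype,
  ret = ret.dtype.type(ret / rcount)
```

View pics/pins8.png

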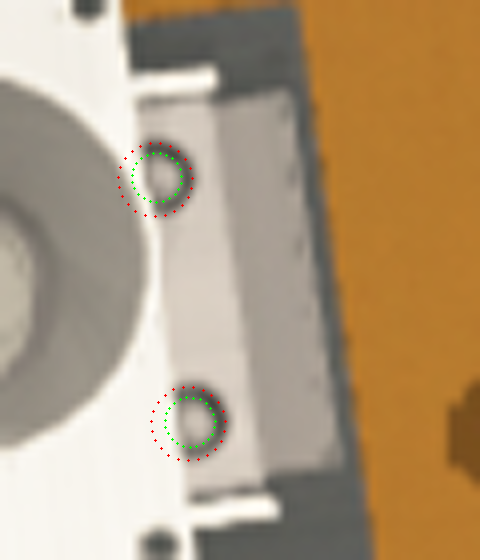

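```bash
python3 -m jog '0 0 0 0 0.2 0 -1;0 0 0 0 0.2 0 -1;0 0 0 0 0 -0.8 -1;0 0 0 0 0 -1 -1;0 0 0 0 0 -1 -1;0 0 0 0 0 -1 -1;0 0 0 0 0 -1 -1;0 0 0 0 0 -0.4 -1'; python3 -m jog '0 0 1 0 0 0 1;0 0 1 0 0 0 1;0 0 1 0 0 0 1;0 0 1 0 0 0 1;0 0 1 0 0 0 1;0 0 1 0 0 0 1;0 0 1 0 0 0 1;0 0 1 0 0 0 1'; python3 -m jog '0 0 1 0 0 0 1;0 0 1 0 0 0 1;0 0 1 0 0 0 1;0 0 1 0 0 0 1;0 0 1 0 0 0 1;0 0 1 0 0 0 1;0 0 1 0 0 0 1;0 0 0.7 0 0 0 1'; python3 go.py -.125 0 .18 90
```

```text
clock: 13.1
tool_pos: [0.5948, 0.0146, 0.1917]
orientation: [180.0, 0.2, -171.6]
force: [0.5, -0.0, 0.4]
opening: 0.0
clock: 14.1
tool_pos: [0.5932, 0.0142, 0.188]
orientation: [-179.9, -0.1, 142.4]
force: [0.8, 0.6, -0.4]
opening: 0.075
clock: 15.1
tool_pos: [0.5932, 0.0142, 0.188]
orientation: [-179.9, -0.0, 98.3]
force: [0.0, -0.1, -0.7]
opening: 0.0878
disp pos mm [ -0.5 153.1] 0.188 shift u [-3.829 -3.11   0.203] turn u [-0.01 -0.   -0.01] j [  20.   13.  -10.   -0.  -67. -102.] F [ 0.  -0.1 -0.7] clk 15.1 0.08777646718051865
```

```bash
python3 -m jog '0 0 0 -0.64 -0.52 0 1;0 0 0 -0.64 -0.52 0 1;0 0 0 -0.64 -0.52 0 1;0 0 0 -0.64 -0.52 0 1;0 0 0 -0.64 -0.52 0 1;0 0 0 -0.63 -0.51 0 1;0 0 0 0 0 0 1;0 0 0 0 0 0 1'; python3 go.py -.125 0 .057 90; python3 look.py side s9 200 420 110 275; python3 look.py top t9 270 450 130 265
python3 - <<'E'
import numpy as np
L=np.load("pics/s9L.npy")
m=(abs(L[:,0]+.125)<.03)&(abs(L[:,1])<.08)&(L[:,2]>.14)&(L[:,2]<.3)
z=np.sort(L[m][:,2]);print(z[:20].round(3)); k=m&(L[:,2]<.25);print(L[k].min(0),L[k].max(0))
E
```

```text
clock: 16.1
tool_pos: [0.4931, -0.1557, 0.1885]
orientation: [-180.0, -0.0, 98.4]
force: [0.3, 0.3, 0.4]
opening: 0.0876
disp pos mm [-124.1   -0.6] 0.1885 shift u [ 0.013 -0.021  3.287] turn u [-0.   -0.    0.02] j [  4.   6. -19.  -0. -65. -86.] F [0.3 0.3 0.4] clk 16.1 0.08760774872203439
[0.224 0.224 0.225 0.225 0.225 0.226 0.226 0.226 0.226 0.226 0.226 0.226
 0.226 0.226 0.226 0.226 0.226 0.227 0.227 0.227]
[-0.13508323 -0.06594699  0.22392536] [-0.1125098   0.05445295  0.24999395]
```

View pics/s9.png

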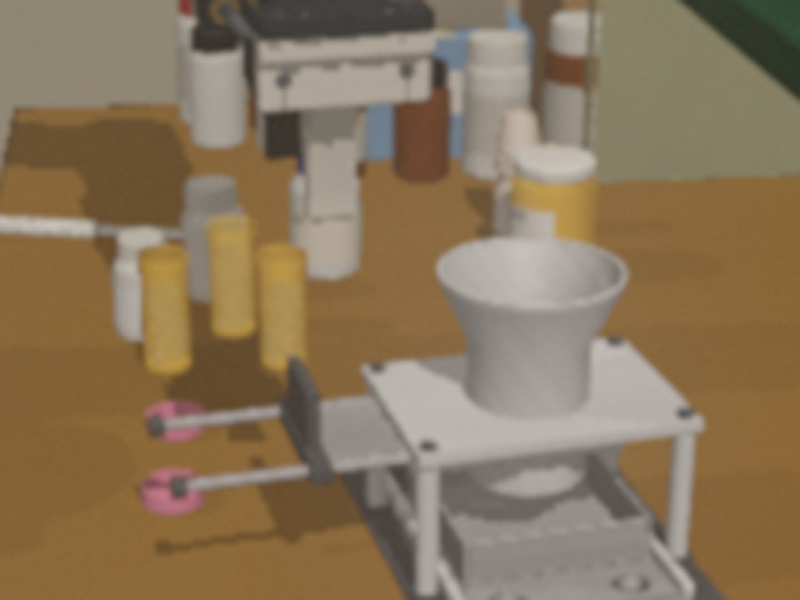

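View pics/t9.png

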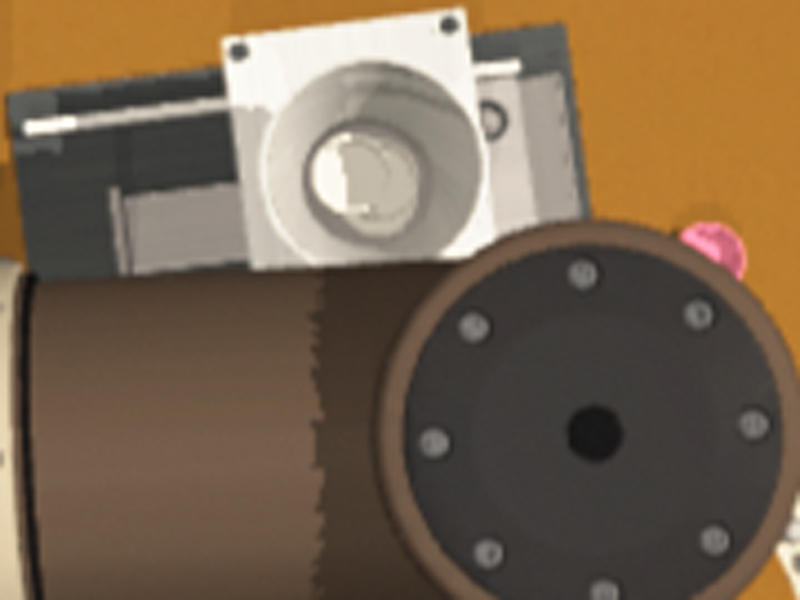

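```bash
python3 -m jog '0 0 0 0.01 -0.02 0.6 1;0 0 0 0 0 0.6 1;0 0 0 0 0 0.6 1;0 0 0 0 0 0.5 1;0 0 0 0 0 0.4 1;0 0 0 0 0 0.3 1;0 0 0 0 0 0.24 1;0 0 0 0 0 0 1'; python3 go.py -.125 0 .059 90; python3 look.py side s10 200 420 110 275; python3 look.py top t10 270 450 130 265
python3 - <<'E'
import numpy as np
L=np.load("pics/s10L.npy")
m=(abs(L[:,0]+.125)<.03)&(abs(L[:,1])<.08)&(L[:,2]>.07)&(L[:,2]<.12)
m&=(L[:,1]<-.04);z=np.sort(L[m][:,2]);print(z[:20].round(3));print(L[m].min(0),L[m].max(0))
E
```

```text
clock: 17.2
tool_pos: [0.492, -0.1556, 0.0586]
orientation: [-179.9, -0.0, 98.4]
force: [-0.3, 1.1, 0.4]
opening: 0.0874
disp pos mm [-125.2   -0.3] 0.0586 shift u [ 0.007  0.005 -0.01 ] turn u [-0.01 -0.    0.02] j [  4.  13. -29.  -0. -48. -86.] F [-0.3  1.1  0.4] clk 17.2 0.08741442028766871
[0.076 0.077 0.077 0.078 0.078 0.079 0.079 0.079 0.079 0.08  0.08  0.081
 0.081 0.081 0.082 0.082 0.083 0.083 0.084 0.084]
[-0.1363163  -0.06387451  0.07628814] [-0.0971347  -0.0400702   0.11984641]
```

View pics/s10.png

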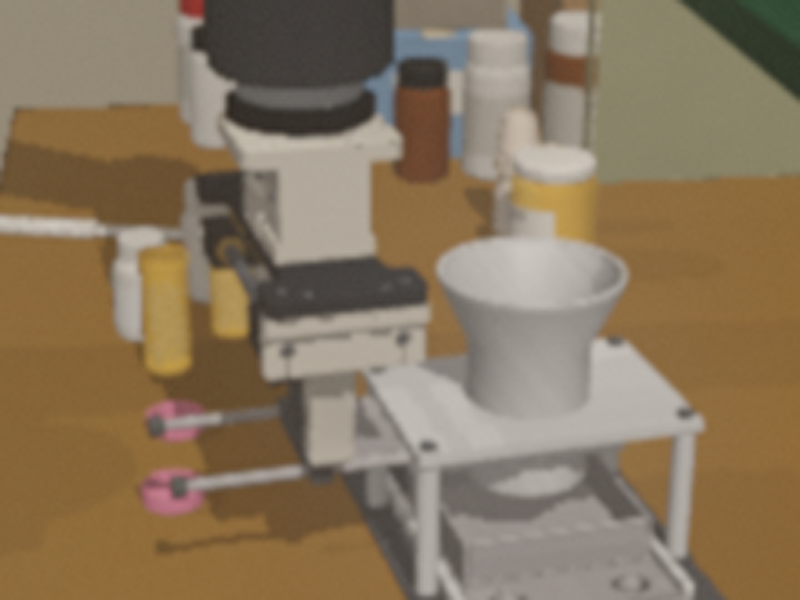

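```bash
python3 -m jog '0 0 0 0 0 0 -1;0 0 0 0 0 0 -1;0 0 0 0 0 0 -1;0 0 0 0 0 0 -1;0 0 0 0 0 0 -1;0 0 0 0 0 0 -1;0 0 0 0 0 0 -1'; python3 go.py -.190 0 .059 90
```

```text
clock: 18.18
tool_pos: [0.4919, -0.1531, 0.0591]
orientation: [180.0, -0.2, 98.4]
force: [-4.1, 17.6, 6.2]
opening: 0.0495
disp pos mm [-124.9    2.2] 0.0591 shift u [-0.054 -1.627  0.003] turn u [ 0.   -0.03  0.01] j [  4.  13. -29.  -0. -48. -86.] F [-4.1 17.6  6.2] clk 18.175 0.049492060840183566
```

```bash
python3 -m jog '0 0 0 0.06 0 0 -1;0 0 0 0 0 0 -1;0 0 0 0 0 0 -1'; python3 go.py -.190 0.0022 .059 90
```

```text
clock: 18.55
tool_pos: [0.4918, -0.1529, 0.0591]
orientation: [180.0, -0.0, 98.4]
force: [-1.7, 5.6, 2.5]
opening: 0.0499
disp pos mm [-125.     2.3] 0.0591 shift u [-1.000e-03 -1.626e+00  4.000e-03] turn u [ 0.   -0.01  0.01] j [  5.  13. -29.  -0. -48. -86.] F [-1.7  5.6  2.5] clk 18.55 0.0498511108155349
```

Now draw the gate, in small rows, first 50 mm.

```bash
python3 -m jog '0 0 0 0.02 -0.15 0 -1;0 0 0 0 -0.2 0 -1;0 0 0 0 -0.25 0 -1;0 0 0 0 -0.25 0 -1;0 0 0 0 -0.25 0 -1;0 0 0 0 -0.15 0 -1;0 0 0 0 0 0 -1'; python3 go.py -.190 0.0022 .059 90
```

```text
clock: 19.42
tool_pos: [0.4408, -0.1602, 0.0591]
orientation: [-179.9, 0.0, 98.4]
force: [-1.8, -3.1, 1.1]
opening: 0.0496
disp pos mm [-176.5    2.5] 0.0591 shift u [-0.008 -0.337  0.004] turn u [-0.02  0.    0.02] j [  4.   9. -35.   0. -46. -86.] F [-1.8 -3.1  1.1] clk 19.425 0.04964975451499539
```

```bash
python3 -m jog '0 0 0 0 -0.12 0 -1;0 0 0 0 -0.12 0 -1;0 0 0 0 -0.08 0 -1;0 0 0 0 0 0 -1;0 0 0 0 0 0 -1'; python3 go.py -.190 0.0022 .059 90;  python3 -m jog '0 0 0 0 -0.05 0 -1;0 0 0 0 0 0 -1'; python3 go.py -.190 0.0022 .059 90
```

```text
clock: 20.05
tool_pos: [0.4291, -0.1619, 0.0591]
orientation: [-179.9, 0.0, 98.4]
force: [-0.9, -4.8, -0.0]
opening: 0.0497
disp pos mm [-188.3    2.6] 0.0591 shift u [-0.009 -0.042  0.003] turn u [-0.01  0.    0.02] j [  4.   8. -36.   0. -46. -86.] F [-0.9 -4.8 -0. ] clk 20.05 0.0496664702590784
clock: 20.3
tool_pos: [0.4287, -0.1619, 0.0592]
orientation: [179.9, 0.0, 98.4]
force: [4.4, -5.5, -4.6]
opening: 0.0495
disp pos mm [-188.7    2.6] 0.0592 shift u [-0.009 -0.033  0.005] turn u [0.02 0.   0.02] j [  4.   8. -36.   0. -46. -86.] F [ 4.4 -5.5 -4.6] clk 20.3 0.049528614093882935
```

```bash
python3 -m jog '0 0 0 0 -0.06 0 -1;0 0 0 0 0 0 -1'; python3 go.py -.190 0.0022 .059 90; python3 -m jog '0 0 0 0 -0.04 0 -1;0 0 0 0 0 0 -1'; python3 go.py -.190 0.0022 .059 90;python3 look.py top t11 290 450 130 250;python3 look.py side s11 200 420 110 275
```

```text
clock: 20.55
tool_pos: [0.4288, -0.1619, 0.0593]
orientation: [179.7, 0.0, 98.4]
force: [12.3, -4.9, -14.2]
opening: 0.0498
disp pos mm [-188.6    2.5] 0.0593 shift u [-0.008 -0.036  0.007] turn u [0.06 0.   0.02] j [  4.   8. -36.   0. -46. -86.] F [ 12.3  -4.9 -14.2] clk 20.55 0.04979276368632973
clock: 20.8
tool_pos: [0.4289, -0.162, 0.0594]
orientation: [179.5, 0.0, 98.5]
force: [17.5, -5.7, -19.3]
opening: 0.0495
disp pos mm [-188.5    2.5] 0.0594 shift u [-0.007 -0.037  0.009] turn u [0.09 0.01 0.03] j [  4.   8. -36.   0. -46. -86.] F [ 17.5  -5.7 -19.3] clk 20.8 0.049511710896128894
```

View pics/s11.png

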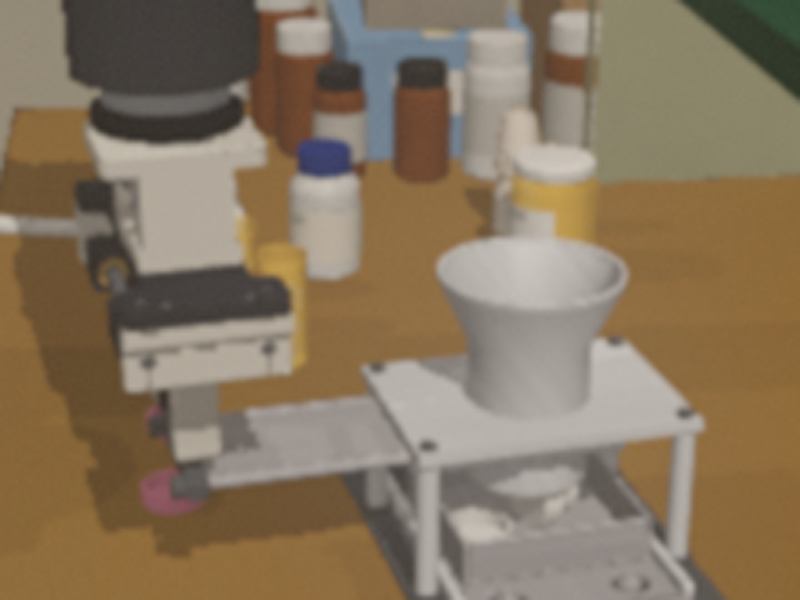

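View pics/t11.png

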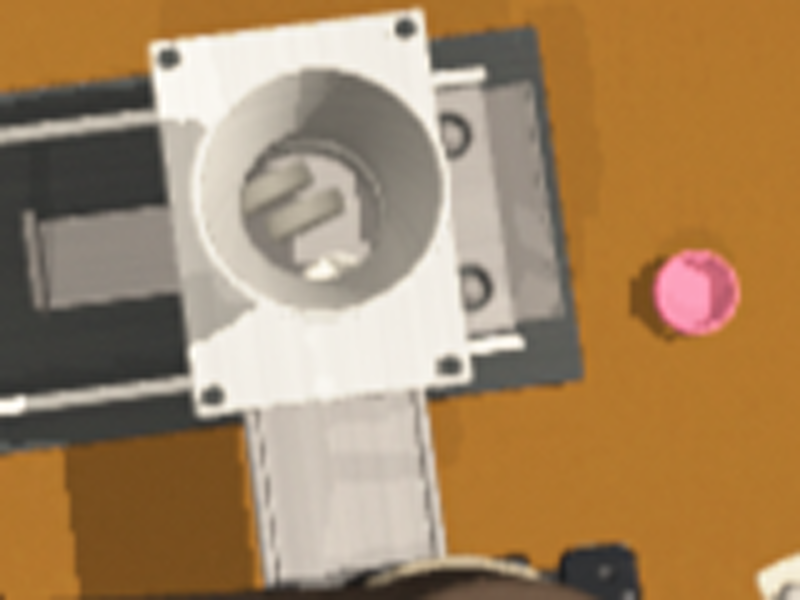

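```bash
python3 -m jog '0 0 0 0 0.12 0 -1;0 0 0 0 0 0 -1'; python3 go.py -.190 0.0022 .059 90; python3 -m jog '0 0 0 0 0 0 1;0 0 0 0 0 0 1;0 0 0 0 0 0 1;0 0 0 0 0 0 1;0 0 0 0 0 0 1;0 0 0 0 0 0 1;0 0 0 0 0 0 1'; python3 look.py top t12 290 450 130 250;python3 - <<'E'
import numpy as np
d=np.load("pics/t12.npy");
from h import *
q=np.load("pose.npy");W=cloud("top",d);c,s=np.cos(q[2]),np.sin(q[2]);L=np.concatenate([(W[...,:2]-q[:2])@np.array([[c,-s],[s,c]]),W[...,2:]],-1)
for v in range(158,190,2): print(v,[tuple((L[v,u]*1000).round().astype(int).tolist()) for u in range(338,368,3)])
E
```

```text
clock: 21.15
tool_pos: [0.4291, -0.1619, 0.0592]
orientation: [180.0, 0.0, 98.4]
force: [2.3, -5.4, -2.2]
opening: 0.0498
disp pos mm [-188.3    2.5] 0.0592 shift u [-0.008 -0.043  0.006] turn u [0.01 0.   0.02] j [  4.   8. -36.   0. -46. -86.] F [ 2.3 -5.4 -2.2] clk 21.15 0.04979639778478167
clock: 22.02
tool_pos: [0.4285, -0.1619, 0.0592]
orientation: [-180.0, 0.0, 98.4]
force: [-0.3, -0.4, 0.0]
opening: 0.0874
158 [(25, 27, 144), (26, 20, 132), (29, 13, 108), (33, 5, 76), (32, -2, 76), (31, -8, 77), (30, -15, 74), (26, -19, 101), (22, -22, 126), (20, -28, 134)]
160 [(23, 27, 135), (24, 20, 120), (29, 12, 80), (31, 4, 54), (36, -6, 12), (30, -10, 47), (27, -15, 68), (25, -20, 76), (20, -24, 106), (17, -28, 127)]
162 [(19, 28, 134), (26, 18, 75), (33, 8, 14), (33, 2, 11), (28, -3, 37), (31, -12, 12), (29, -18, 15), (23, -21, 56), (20, -26, 76), (14, -28, 116)]
164 [(16, 28, 127), (30, 15, 7), (24, 11, 47), (24, 4, 45), (23, -2, 48), (26, -11, 13), (26, -18, 9), (25, -25, 9), (17, -26, 66), (12, -29, 100)]
166 [(15, 27, 98), (20, 18, 50), (20, 12, 47), (19, 5, 44), (19, -2, 41), (22
[... 1037 characters left out ...]
11, -20, 10), (-12, -27, 9), (-24, -22, 131)]
182 [(-23, 34, 150), (-23, 27, 138), (-23, 21, 128), (-12, 7, 8), (-13, 0, 5), (-15, -5, 22), (-15, -13, 12), (-16, -19, 11), (-27, -16, 131), (-29, -21, 135)]
184 [(-28, 34, 156), (-27, 28, 146), (-27, 22, 137), (-28, 15, 132), (-18, 1, 12), (-19, -5, 14), (-20, -12, 13), (-31, -9, 131), (-32, -14, 138), (-33, -20, 144)]
186 [(-32, 35, 166), (-32, 29, 157), (-32, 23, 146), (-32, 16, 135), (-33, 10, 136), (-34, 4, 136), (-35, -2, 137), (-35, -8, 139), (-37, -13, 145), (-38, -18, 153)]
188 [(-30, 33, 92), (-37, 30, 163), (-37, 24, 158), (-37, 17, 148), (-38, 11, 146), (-38, 5, 145), (-39, -1, 145), (-40, -6, 148), (-41, -12, 154), (-42, -17, 158)]
```

View pics/t12.png

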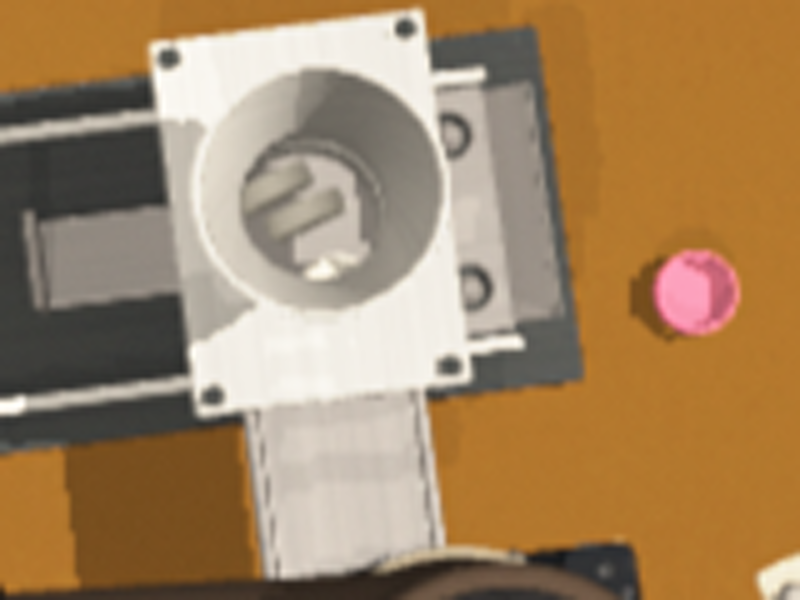

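```bash
python3 -m jog '0 0 0 0 0 -0.3 1;0 0 0 0 0 -0.8 1;0 0 0 0 0 -1 1;0 0 0 0 0 -1 1;0 0 0 -1 0 -0.5 1;0 0 0 -1 0 0 1;0 0 0 -1 0 0 1;0 0 0 -1 0 0 1';python3 -m jog '0 0 0 -1 0 0 1;0 0 0 -1 0 0 1;0 0 0 -1 0 0 1;0 0 0 0 0 0 1;0 0 0 0 0 0 1'; python3 look.py top t13 200 440 110 290;python3 look.py side s13 260 420 160 280
python3 - <<'E'
import numpy as np
L=np.load("pics/t13L.npy")
m=(L[:,2]>.1)&(L[:,2]<.13)&(abs(L[:,1])<.03)&(L[:,0]<-.15)&(L[:,0]>-.23);print("tab",m.sum(),L[m].mean(0))
m=(L[:,2]>.022)&(L[:,2]<.045)&(abs(L[:,0])<.03)&(L[:,1]>.1)&(L[:,1]<.15);print("lug",L[m].mean(0),m.sum())
for y0 in(-.088,-.08,.065,.08,.1):
    m=(abs(L[:,0])<.018)&(abs(L[:,1]-y0)<.005)&(L[:,2]<.06);print(y0,np.median(L[m][:,2]).round(4))
S=np.load("pics/s13L.npy")
m=(abs(S[:,0])<.053)&(abs(S[:,1])<.053)&(S[:,2]>.014)&(S[:,2]<.04)&(S[:,2]>.0);print(m.sum())
E
```

```text
clock: 23.08
tool_pos: [0.452, -0.3216, 0.2043]
orientation: [179.9, 0.0, 98.4]
force: [1.2, 0.4, 0.3]
opening: 0.0875
clock: 23.7
tool_pos: [0.4691, -0.4388, 0.2034]
orientation: [-180.0, -0.0, 98.4]
force: [0.2, 0.6, 1.3]
opening: 0.0874
tab 111 [-0.18810885  0.0007741   0.11866243]
lug [-0.00014424  0.11883628  0.03726425] 59
-0.088 0.0093
-0.08 0.0096
0.065 0.0088
0.08 0.0086
0.1 0.0089
483
```

View pics/s13.png

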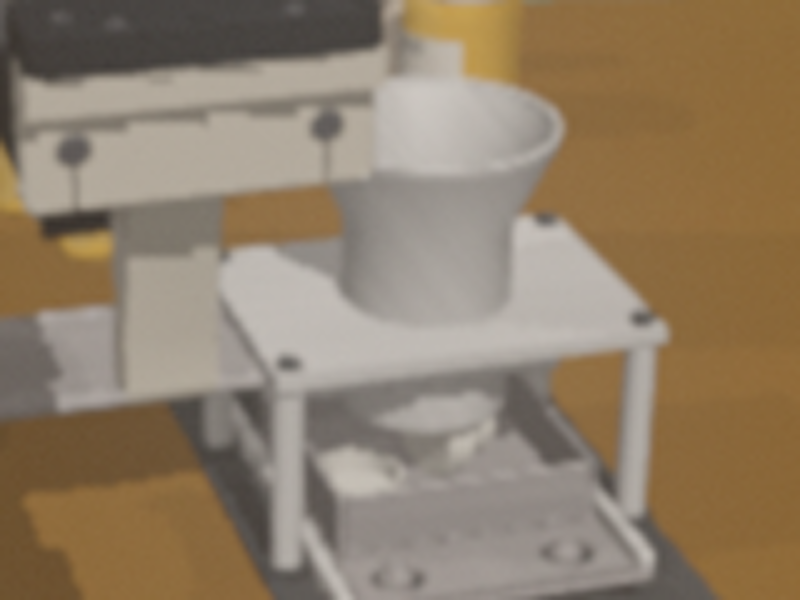

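View pics/t13.png

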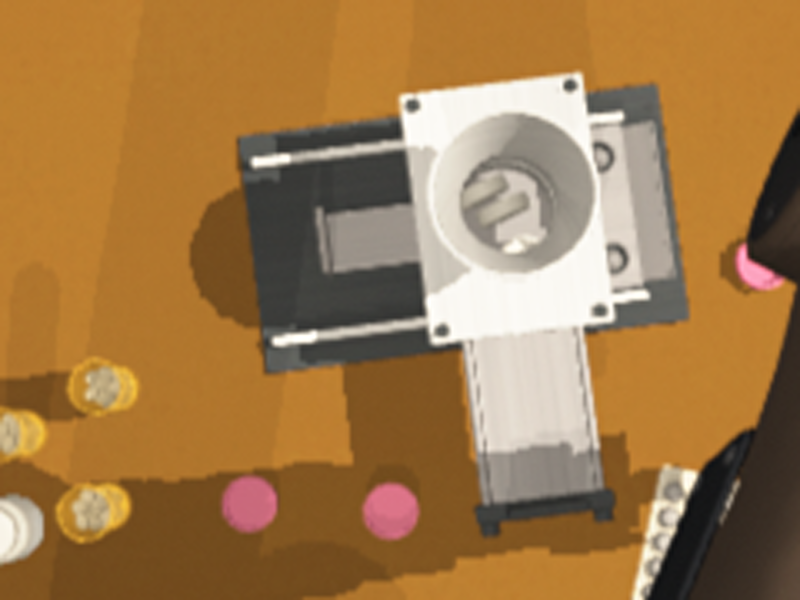

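Run:
```python
import numpy as np,cv2
from h import *
q=np.load("pose.npy");c,s=np.cos(q[2]),np.sin(q[2])
A=np.array([[c,-s],[s,c]])
d=np.load("pics/s13.npy");W=cloud("side",d)
im=cv2.imread("pics/s13f.png");
for u,v in((326,253),(330,251),(334,252),(332,255),(336,256),(338,252),(340,255),(330,257),(354,246),(348,250),(345,255)):
    print(u,v,im[v,u],((W[v,u,:2]-q[:2])@A).round(3),W[v,u,2].round(3))
t=cv2.imread("pics/t13f.png")[235:275,330:395]
a=cv2.resize(t,None,fx=12,fy=12,interpolation=cv2.INTER_CUBIC)
cv2.imwrite("pics/stop.png",a)
P=disp(q,[[-.190,.0,.12],[-.203,.036,.08],[-.203,-.036,.08]]);print((proj("top",P)-[330,235]+.5)*12)
```

```text
326 253 [167 176 183] [-0.036  0.005] 0.016
330 251 [171 181 187] [-0.027  0.007] 0.018
334 252 [159 168 174] [-0.019  0.004] 0.017
332 255 [180 190 196] [-0.025 -0.   ] 0.012
336 256 [178 187 193] [-0.018 -0.005] 0.011
338 252 [142 149 156] [-0.014 -0.007] 0.021
340 255 [155 163 169] [-0.014 -0.019] 0.021
330 257 [180 189 196] [-0.031 -0.007] 0.012
354 246 [152 161 167] [ 0.017 -0.014] 0.034
348 250 [126 134 140] [ 0.006 -0.012] 0.026
345 255 [140 145 151] [ 0.003 -0.001] 0.009
[[420.78232728 338.28656148]
 [208.36150795 425.60353606]
 [615.67807896 373.08487201]]
```

View pics/stop.png

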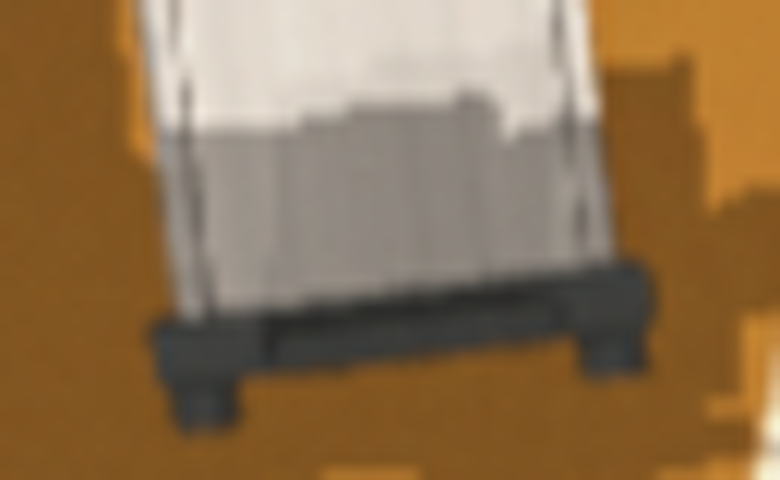

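```bash
python3 -c "
from plant import ctrl
print(ctrl.close_job(),ctrl.get_obs()['clock'])"
```

```text
the job is handed in; nothing more can be done
the job is handed in; nothing more can be done
```

I seated the catch tray on its pins, then drew the gate to its end stop. All three caps fell into the tray, and I handed the job in at about 24 s of the 45 s.

**Tray:** I pushed it by its lug with shut fingers. Both holes show over the pins. The base plate measures 8.6–9.6 mm high at nose and tongue, against 8 mm expected; the two ends agree, so it lies flat. The lug is at dispenser y ≈ 119 mm, which puts the tray about 1 mm from its seat.

**Gate:** I gripped the tab and drew it until the force rose to about 17 N with no further travel. In the picture the crossbar lies against both collars with no visible gap.

**Caps:** All three are inside the pan. Two stand on edge with their tops at about 47 mm, and one lies towards the front. The arm is clear, and the vials are at the same pixels as at the start.

**What disagreed:**
- **Finger height:** the shut finger tips were about 36–37 mm higher in the pictures than the reported TCP height. My first push therefore passed over the lug without touching it. I then went by the camera heights.
- **Grip offset:** closing on the tab gave about 18 N of sideways force because the grip was about 2.5 mm off centre. I eased that before pulling.
- **Tab travel:** by depth the tab moved only 62.7 mm. It may have started up to 6 mm drawn, so I rely on the stop force and the closed gap at the collars.

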